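# Fold down the tab row of a sample tray

## Robot

A 6-joint arm with a two-finger parallel gripper is mounted at the origin on a cart in front of the work surface, level with it; the furniture and walls round the work are solid. World frame = base frame: x ahead of the robot, y to its left, z up, the work surface at z = 0. Lengths are in mm, angles in rad, forces in N, time in s.
With the tool pointing down it reaches from about 300 to 775 mm from the base axis. Payload 14.6 kg.
Tool frame: the origin (TCP) lies between the finger pads; the fingertips stand 19 mm ahead of it and the grasp point (between the pads) is the TCP; z points along the fingers, y is the line along which they close (so a half turn about z gives the same grasp; the last joint's range is limited). The gripper opens to 94 mm and grips with 3 to 60 N. Pads are 16 mm wide; open, the fingers measure 119 mm over their backs; the gripper's body (75 mm by 177 mm) begins 78 mm behind the grasp point.
Start: joints at [1.207, 0.3, 1.521, -0, 1.321, -0.067], TCP at [160.851, 525.943, 224.446] pointing down, gripper open.
Joint ranges: [-3.03, 3.03], [-0.79, 2.21], [0.23, 2.52], [-1.04, 4.18], [0, 3.07], [-2.55, 2.55]. Speed limits (rad/s): [2.22, 2.22, 2.57, 3.14, 3.14, 3.14].

## Interface

Orientations are given as [roll, pitch, yaw] about the fixed x, y, z axes, in that order (R = Rz(yaw) Ry(pitch) Rx(roll)).
In Python, from cell import monitor, imaging, job, find_in, trace gives the robot as it stands. The module is installed in compiled form; this text tells all that it offers.
- The arm moves only by the tool arm_command, never from a script. Its argument "steps" is a list of rows, each a list of 5 numbers: the opening, from 0 (shut) to 1 (fully open), then the shift along the tool's x, y, z in mm, then the turn about the tool's z in degrees. In form: [[gripper, dx, dy, dz, turn], ...]. A call has 1 to 20 rows; each row is the pose to reach, as a shift and turn from the pose commanded when the call began, along the tool's axes at that moment; what a row does not reach only later rows make up. A row lasts 1/8 s, in which the tool goes at most 62.5 mm and 10.7 degrees, less where a joint would pass 70% of its speed; a pose out of reach is approached as far as the arm can. A call with a gripper value outside its range is refused whole. The fingers move at their own pace and stop on an object; "force" is the grip in N (left out, the last holds). Time passes only in rows, so rows that repeat a pose let the fingers close. It gives the time, the measured TCP pose, the force, the opening and the grip force at its end, in the units of the state.
- monitor.read_state(): the state, without advancing time (a new reading comes with each control period).
- imaging.camera(name): name is "scene" or "top" or "wrist"; returns a dict with "img" (384x512x3 uint8, red, green, blue), "mtx" (3x3 intrinsics, pixels), "view" (4x4, takes a point from world to camera coordinates). Camera axes: x right, y down, z forward; pixel columns grow to the right and rows downward; lengths in mm; the calibration is good to about 2 mm. A picture is of the moment at which its call begins. There is no depth.
- job.sign_off(): hands the job in; it is judged then, once.
Trained networks look in a picture, given as the dict that the camera call returned (one of the last four; its "shot" number tells which), for a name from the list of things; names that differ only in an ending like _2 or _b are one class to them, and where a whole thing is asked for, a point or a joint stands for the part that bears it (a point fixed in the world has none). Each returns a list of dicts, best first, with "p" (0 to 1); they miss things now and then, are a little off and sometimes report something else, mostly with a low value. They report only what shows in the picture. A call takes as long as a camera call.
- find_in(picture, target): "rect" ([centre column, centre row, width, height] in pixels, round what is visible of it).
- trace(picture, target): "region" (384x512 bool, what is visible of it) and "rect" ([centre column, centre row, width, height] in pixels, round what is visible of it).
The state is a dict: "clock": time; "joints": joint angles; "qd": joint speeds; "effort": joint torques, N m; "eef_pos": TCP position; "eef_rot": TCP orientation; "wrist_force": force on the tool from outside, world axes, zero at the start; "moment": the same for the moment, N m; "finger_gap": finger opening in mm; "finger_force": force on a finger pad.
Only numpy, scipy, OpenCV 4.12 (cv2) and the standard library are available. Lean on these libraries where they do the work, as an engineer would, in place of code of your own. Each camera call takes 0.05 s, during which the arm holds its last target. There are 200 camera calls.

## Task

The five samples are weighed, so mark them as done: run your fingertips along the grey line on the white sample tray, from the green dot all the way to the red dot, lightly and just above the tray, so that the yellow tabs fold down one after another and all end up lying flat or nearly flat. Do not lean on the tray, do not grip or lift anything, and leave the little metal pans and everything else where they stand.

Things in the scene. Friction and masses are not known exactly. Their poses are not given: they have to be found in the camera images.
- tray: White plastic sample tray fixed to the table, 140 x 310 x 12 mm (x, y, z). Origin: centre of its underside; deck 12 mm above the table. A flat grey guide line, 2 mm wide, runs on an arc of radius 150 mm about the point (-115, 0) mm of the tray, from the green dot through (35, 0) mm to the red dot. Five yellow tabs stand on it; five pans stand on blue discs on its inner (tray -x) side.
- start_dot (a point): Centre of the green dot (20 mm across, printed flat) at the start of the guide line, on the deck, at the tray's +y end; 63 mm along the line before tab 1.
- end_dot (a point): Centre of the red dot (20 mm across, printed flat) at the end of the guide line, on the deck, at the tray's -y end; 63 mm along the line after tab 5.
- hinge_1 (a point): Middle of the hinge of yellow tab 1 of 5 (counted from the green dot), on the guide line, 2 mm above the deck (14 mm above the table). Neighbouring tabs stand 55 mm apart along the line.
- hinge_2 (a point): Middle of the hinge of yellow tab 2 of 5 (counted from the green dot), on the guide line, 2 mm above the deck (14 mm above the table). Neighbouring tabs stand 55 mm apart along the line.
- hinge_3 (a point): Middle of the hinge of yellow tab 3 of 5 (counted from the green dot), on the guide line, 2 mm above the deck (14 mm above the table). Neighbouring tabs stand 55 mm apart along the line.
- hinge_4 (a point): Middle of the hinge of yellow tab 4 of 5 (counted from the green dot), on the guide line, 2 mm above the deck (14 mm above the table). Neighbouring tabs stand 55 mm apart along the line.
- hinge_5 (a point): Middle of the hinge of yellow tab 5 of 5 (counted from the green dot), on the guide line, 2 mm above the deck (14 mm above the table). Neighbouring tabs stand 55 mm apart along the line.
- tab_1 (a joint): Angle of yellow tab 1, rad: 0 = upright (starts at 0 to 0.25), 1.5 = flat. Plate 18 mm wide across the line, 3 mm thick, top edge 30 mm above its hinge. Folds only along the line towards the red dot (a stop blocks the other way); flat, its top is 4 mm above the deck. Small friction (0.2 N at the top edge); it stays where it is left.
- tab_2 (a joint): Angle of yellow tab 2, rad: 0 = upright (starts at 0 to 0.25), 1.5 = flat. Plate 18 mm wide across the line, 3 mm thick, top edge 30 mm above its hinge. Folds only along the line towards the red dot (a stop blocks the other way); flat, its top is 4 mm above the deck. Small friction (0.2 N at the top edge); it stays where it is left.
- tab_3 (a joint): Angle of yellow tab 3, rad: 0 = upright (starts at 0 to 0.25), 1.5 = flat. Plate 18 mm wide across the line, 3 mm thick, top edge 30 mm above its hinge. Folds only along the line towards the red dot (a stop blocks the other way); flat, its top is 4 mm above the deck. Small friction (0.2 N at the top edge); it stays where it is left.
- tab_4 (a joint): Angle of yellow tab 4, rad: 0 = upright (starts at 0 to 0.25), 1.5 = flat. Plate 18 mm wide across the line, 3 mm thick, top edge 30 mm above its hinge. Folds only along the line towards the red dot (a stop blocks the other way); flat, its top is 4 mm above the deck. Small friction (0.2 N at the top edge); it stays where it is left.
- tab_5 (a joint): Angle of yellow tab 5, rad: 0 = upright (starts at 0 to 0.25), 1.5 = flat. Plate 18 mm wide across the line, 3 mm thick, top edge 30 mm above its hinge. Folds only along the line towards the red dot (a stop blocks the other way); flat, its top is 4 mm above the deck. Small friction (0.2 N at the top edge); it stays where it is left.
- pan_1: Small loose aluminium weighing pan beside tab 1, 32 mm across, 8 mm high, about 15 g, on the deck, its centre 45 mm from the guide line on the inner side. Origin: centre of its underside. A bystander.
- pan_2: Small loose aluminium weighing pan beside tab 2, 32 mm across, 8 mm high, about 15 g, on the deck, its centre 45 mm from the guide line on the inner side. Origin: centre of its underside. A bystander.
- pan_3: Small loose aluminium weighing pan beside tab 3, 32 mm across, 8 mm high, about 15 g, on the deck, its centre 45 mm from the guide line on the inner side. Origin: centre of its underside. A bystander.
- pan_4: Small loose aluminium weighing pan beside tab 4, 32 mm across, 8 mm high, about 15 g, on the deck, its centre 45 mm from the guide line on the inner side. Origin: centre of its underside. A bystander.
- pan_5: Small loose aluminium weighing pan beside tab 5, 32 mm across, 8 mm high, about 15 g, on the deck, its centre 45 mm from the guide line on the inner side. Origin: centre of its underside. A bystander.
- marker_pen: Loose black and white marker pen lying on the table, 12 x 121 x 14 mm, its length along its own y. Origin: centre of its underside. A bystander.
- petri_dish: Loose whitish, translucent covered petri dish, 62 mm across, 14 mm high. Origin: centre of its underside. A bystander.
- filter_box: Loose flat white and green cardboard box, 90 x 90 x 21 mm. Origin: centre of its underside. A bystander.
- reagent_bottle: Loose brown bottle with a blue cap, 70 mm across, 138 mm high. Origin: centre of its underside. A bystander.

How it is judged (in metres and radians):
On the way, in this order (a step that is already met when the one before it is completed fails the run):
1. the fingertips are just above the green dot (horizontal distance between the grasp point and start_dot below 0.02 m and height (world z) of the grasp point below 0.062 m).
2. tab 1 is folded down (the tabs go down in order from the green dot) (value of joint tab_1 above 1.05 rad).
3. tab 2 is folded down (the tabs go down in order from the green dot) (value of joint tab_2 above 1.05 rad).
4. tab 3 is folded down (the tabs go down in order from the green dot) (value of joint tab_3 above 1.05 rad).
5. tab 4 is folded down (the tabs go down in order from the green dot) (value of joint tab_4 above 1.05 rad).
6. tab 5 is folded down (the tabs go down in order from the green dot) (value of joint tab_5 above 1.05 rad).
7. the fingertips are just above the red dot (horizontal distance between the grasp point and end_dot below 0.02 m and height (world z) of the grasp point below 0.062 m).
At the end, for the whole second after the job is handed in: All five tabs are folded to more than 1.05 rad (within about 25 degrees of flat), every pan is within 12 mm and every other loose thing within 20 mm of where it began (value of joint each of tab_1, tab_2, tab_3, tab_4, tab_5 above 1.05 rad and not (distance of pan_1 from where it was at the start of the episode above 0.012 m) and not (distance of pan_2 from where it was at the start of the episode above 0.012 m) and not (distance of pan_3 from where it was at the start of the episode above 0.012 m) and not (distance of pan_4 from where it was at the start of the episode above 0.012 m) and not (distance of pan_5 from where it was at the start of the episode above 0.012 m) and not (distance of marker_pen from where it was at the start of the episode above 0.02 m) and not (distance of petri_dish from where it was at the start of the episode above 0.02 m) and not (distance of filter_box from where it was at the start of the episode above 0.02 m) and not (distance of reagent_bottle from where it was at the start of the episode above 0.02 m)); the robot touches nothing.
It fails at once if a pan is pushed more than 12 mm, lifted or tipped (distance of any of pan_1, pan_2, pan_3, pan_4, pan_5 from where it was at the start of the episode above 0.012 m or angle between any of pan_1, pan_2, pan_3, pan_4, pan_5's own z axis and vertical above 0.4 rad).
It fails at once if a pan is gripped or pressed (contact force between the fingers and pan_1 above 5 N or contact force between the fingers and pan_2 above 5 N or contact force between the fingers and pan_3 above 5 N or contact force between the fingers and pan_4 above 5 N or contact force between the fingers and pan_5 above 5 N).
It fails at once if another loose thing is moved more than 20 mm (distance of any of marker_pen, petri_dish, filter_box, reagent_bottle from where it was at the start of the episode above 0.02 m).
It fails at once if the robot leans on the tray or its tabs with more than 20 N (contact force between any of the fingers, the arm and tray above 20 N).
It also fails if it takes over 48 s, if anything falls off the work surface, if the arm or the gripper's body presses on something with over 40 N, if the wrist force passes 120 N, or if a joint passes its speed limit or range.

## Working session

There is one attempt and no reset: what is moved stays moved. The work goes in short steps, Python scripts to look and compute and a tool call to move; the robot and the scene stay as the last step left them, time stands still between calls to the robot, and variables do not carry over. Pictures are saved under pics/ and viewed, at most 10 in all, crops included, and the job is handed in when it is done.

Besides the shell and the picture viewer there is one more tool, called after "Request:" in YAML: its name, and indented under it one key for each argument. arm_command: Moves the arm, as the interface text tells. Its arguments: {"type":"object","properties":{"steps":{"type":"array","items":{"type":"array","items":{"type":"number"}}},"force":{"type":"number"}},"required":["steps"]}

```bash
mkdir -p pics
python3 - <<'E'
from cell import monitor, imaging
import cv2, numpy as np
s=monitor.read_state(); print(s['clock'],s['eef_pos'],s['eef_rot'],s['finger_gap'])
a=imaging.camera('top'); b=imaging.camera('scene')
for n,c in(('top',a),('scene',b)):
    cv2.imwrite(f'pics/{n}.png',cv2.cvtColor(c['img'],cv2.COLOR_RGB2BGR)); np.savez(f'{n}.npz',**{k:c[k] for k in('img','mtx','view')})
    print(c['mtx'].round(1),c['view'].round(3))
E
```

```text
0.0 [160.74930166 525.71497579 223.87140535] [-3.14039898e+00 -7.30962348e-05  2.84481872e+00] 94.35591712982176
[[423.8   0.  256.9]
 [  0.  423.8 193.1]
 [  0.    0.    1. ]] [[-2.40000e-02 -9.99000e-01 -2.30000e-02 -8.35370e+01]
 [-9.85000e-01  2.70000e-02 -1.69000e-01  5.48713e+02]
 [ 1.69000e-01  1.90000e-02 -9.85000e-01  9.07332e+02]
 [ 0.00000e+00  0.00000e+00  0.00000e+00  1.00000e+00]]
[[443.5   0.  253.8]
 [  0.  443.5 196.1]
 [  0.    0.    1. ]] [[ 5.85000e-01 -8.11000e-01 -8.00000e-03 -4.19118e+02]
 [-4.05000e-01 -2.83000e-01 -8.69000e-01  2.36393e+02]
 [ 7.03000e-01  5.12000e-01 -4.94000e-01  7.32365e+02]
 [ 0.00000e+00  0.00000e+00  0.00000e+00  1.00000e+00]]
```

View pics/top.png

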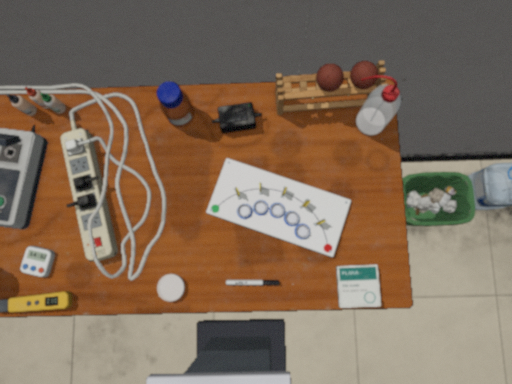

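View pics/scene.png

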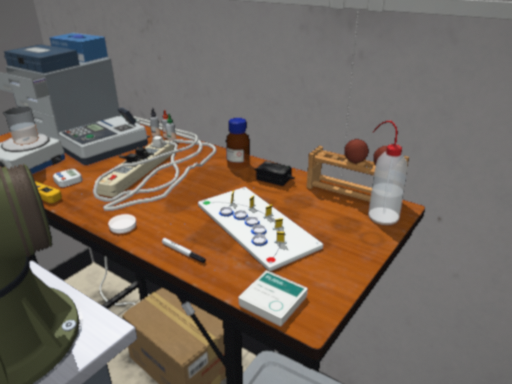

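The tray is in mid-table: green dot at about (215,208) in top, red at (328,247), with the line bulging away from the robot. I'll fit the tray pose from the dots in both pictures.

```bash
cat > h.py <<'E'
import numpy as np, cv2
from scipy.optimize import least_squares
def dots(img):
    h=cv2.cvtColor(img,cv2.COLOR_RGB2HSV).astype(int); H,S,V=h[...,0],h[...,1],h[...,2]
    out=[]
    for m in (((H>45)&(H<85)&(S>110)&(V>60)),(((H<5)|(H>174))&(S>170)&(V>110))):
        n,l,st,c=cv2.connectedComponentsWithStats(m.astype(np.uint8)); out.append([(c[i].round(1),st[i,4]) for i in range(1,n) if st[i,4]>=12])
    return out
def proj(c,P):
    q=np.c_[P,np.ones(len(P))]@c['view'].T; p=q[:,:3]@c['mtx'].T; return p[:,:2]/p[:,2:]
def ray(c,px,z):
    R,t=c['view'][:3,:3],c['view'][:3,3]; d=R.T@np.linalg.inv(c['mtx'])@np.r_[px,1]; o=-R.T@t
    return o+d*(z-o[2])/d[2]
def arc(s): a=s/150; return np.c_[-115+150*np.cos(a),150*np.sin(a)]
E
python3 - <<'E'
from h import *
for n in('top','scene'):
    c=np.load(n+'.npz'); print(n)
    for k,d in zip('GR',dots(c['img'])):
        for p,a in d: print(k,p,a,ray(c,p,12).round(1))
E
```

```text
top
G [46.  97.6] 25 [804.1 414.4  12. ]
G [  0.8 200.9] 18 [550.4 506.5  12. ]
G [214.8 208.1] 24 [519.6   1.5  12. ]
R [374.4  76.3] 26 [ 831.9 -389.1   12. ]
R [389.3  94.9] 77 [ 783.  -421.4   12. ]
R [ 97.8 241.7] 24 [448.8 272.2  12. ]
R [327.4 247.3] 22 [ 422.9 -254.1   12. ]
scene
G [169.4 119.6] 14 [891.9 504.   12. ]
G [ 89.5 135.8] 13 [627.4 611.5  12. ]
R [393.7 149.7] 110 [1091.  -259.5   12. ]
R [270.5 259.1] 16 [ 422.2 -254.    12. ]
```

```bash
cat >> h.py <<'E'
from scipy.spatial.transform import Rotation as Ro
G,R_=np.array([519.6,1.5]),np.array([422.6,-254.])
def path(G,R_,s):
    v=G-R_; y=v/np.hypot(*v); x=np.array([y[1],-y[0]]); o=(G+R_)/2+54.3*x; a=arc(np.asarray(s,float))
    return o+a[:,:1]*x+a[:,1:]*y
def totool(st,P): return Ro.from_euler('xyz',st['eef_rot']).inv().apply(np.atleast_2d(P)-st['eef_pos'])
E
python3 - <<'E'
from h import *; from cell import monitor
s=monitor.read_state()
print(totool(s,[*G,120]).round(1))
for n in('top','scene'):
    c=dict(np.load(n+'.npz')); im=cv2.resize(c['img'],None,fx=4,fy=4,interpolation=cv2.INTER_CUBIC)
    for p in proj(c,np.c_[path(G,R_,np.linspace(173,-173,60)),np.full(60,12)]): cv2.circle(im,tuple((p*4+1.5).astype(int)),1,(255,0,0),-1)
    for p in proj(c,np.c_[path(G,R_,[110,55,0,-55,-110]),np.full(5,14)]): cv2.circle(im,tuple((p*4+1.5).astype(int)),4,(255,0,255),1)
    im=im[620:1020,800:1420] if n=='top' else im[720:1090,770:1300]
    cv2.imwrite(f'pics/{n}2.png',im[...,::-1])
E
```

```text
[[-496.5 -396.3  104.3]]
```

View pics/top2.png

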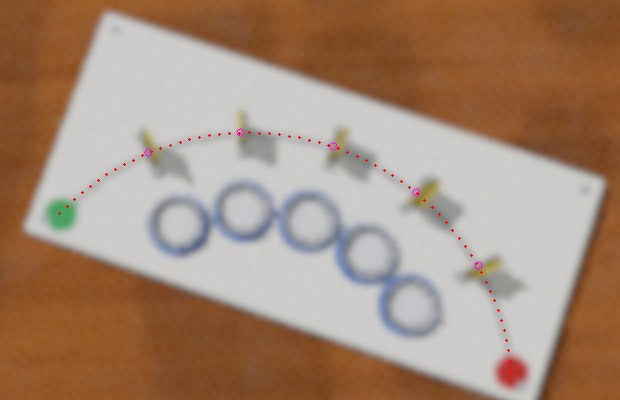

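The overlay matches the line, hinges (rings on tab bases) and dots. I'll move above the green dot and shut the fingers.

Request:
arm_command:
  steps:
    - [0,-50,-40,0,0]
    - [0,-100,-80,0,0]
    - [0,-150,-120,0,0]
    - [0,-200,-160,0,0]
    - [0,-250,-200,0,0]
    - [0,-300,-240,0,0]
    - [0,-350,-280,0,0]
    - [0,-400,-320,0,0]
    - [0,-450,-360,0,0]
    - [0,-480,-384,0,0]
    - [0,-496,-396,0,0]
    - [0,-496,-396,20,0]
    - [0,-496,-396,50,0]
    - [0,-496,-396,80,0]
    - [0,-496,-396,104,0]
    - [0,-496,-396,104,0]
    - [0,-496,-396,104,0]
    - [0,-496,-396,104,0]
  force: 5

```text
clock: 2.35
eef_pos: [519.8, 2.4, 121.6]
eef_rot: [3.141, 0.002, 2.845]
wrist_force: [-0.6, 0.5, 0.1]
finger_gap: 0.4
finger_force: 0.0
```

Run:
```python
from h import *; from cell import monitor, imaging
s=monitor.read_state(); print(s['clock'],s['eef_pos'],s['eef_rot'],s['finger_gap'],s['wrist_force'])
c=imaging.camera('wrist'); im=cv2.resize(c['img'],(800,600))
for k,d in zip('GR',dots(c['img'])):
    for p,a in d: print(k,p,a,ray(c,p,12).round(1))
pts=np.c_[path(G,R_,np.linspace(173,-173,80)),np.full(80,12)]
for p in proj(c,pts):
    if abs(p).max()<2000: cv2.circle(im,tuple((p*1.5625).astype(int)),1,(255,0,0),-1)
cv2.imwrite('pics/w1.png',im[...,::-1])
print(totool(s,np.c_[path(G,R_,[173]),[40]]).round(1))
```

```text
2.35 [519.79002416   2.35081977 121.55797181] [3.14116856e+00 1.64329126e-03 2.84500427e+00] 0.4166105601089269 [-0.56296747  0.46239421  0.09442511]
G [254.6 193.7] 179 [519.3   2.4  12. ]
[[-0.1 -0.4 81.6]]
```

View pics/w1.png

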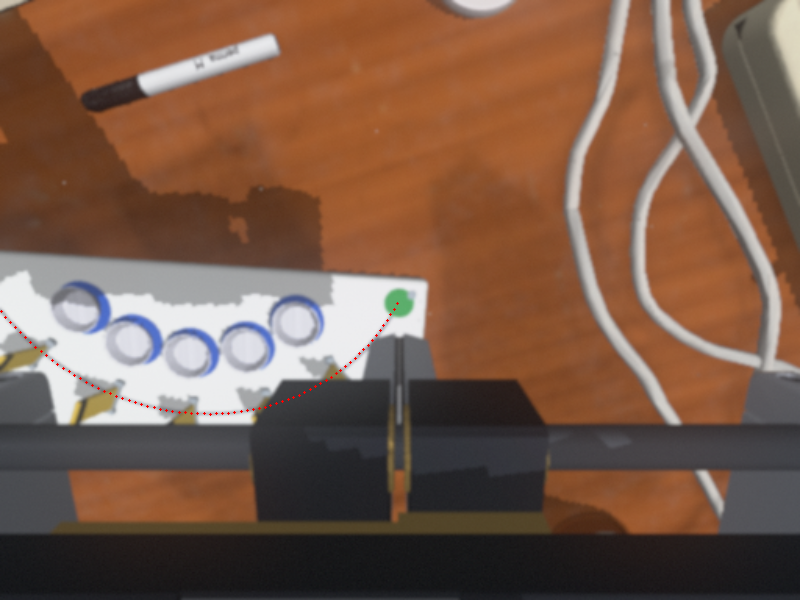

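The wrist view confirms the green dot at (399,302) in the enlarged picture, within 1 mm of the estimate. Descending.

Request:
arm_command:
  steps:
    - [0,0,0,25,0]
    - [0,0,0,50,0]
    - [0,0,0,68,0]
    - [0,0,0,77,0]
    - [0,0,0,82,0]
    - [0,0,0,82,0]
    - [0,0,0,82,0]

```text
clock: 3.28
eef_pos: [519.7, 2.2, 39.0]
eef_rot: [3.141, 0.001, 2.845]
wrist_force: [-0.6, -0.2, 0.9]
finger_gap: 0.5
finger_force: 0.0
```

Run:
```python
from h import *; from cell import monitor
s=monitor.read_state(); print(s['clock'],s['eef_pos'],s['wrist_force'])
q=np.linspace(173,-173,37)[1:]; P=np.c_[path(G,R_,q),np.full(36,40)]
t=totool(s,P); print(t[:18].round().astype(int).tolist()); print((t[18:]-t[17]).round().astype(int).tolist())
```

```text
3.275 [519.65153633   2.16149574  39.02009408] [-0.60149155 -0.19537661  0.8787565 ]
[[-9, -5, -1], [-17, -10, -1], [-24, -16, -1], [-32, -22, -1], [-39, -29, -1], [-45, -36, -1], [-51, -44, -1], [-56, -51, -1], [-61, -60, -1], [-66, -68, -1], [-70, -77, -1], [-73, -86, -1], [-76, -95, -1], [-78, -105, -1], [-79, -114, -1], [-80, -124, -1], [-81, -133, -1], [-80, -143, -1]]
[[1, -10, 0], [2, -19, 0], [5, -28, 0], [7, -38, 0], [11, -47, 0], [15, -55, 0], [19, -64, 0], [24, -72, 0], [30, -80, 0], [36, -88, 0], [42, -95, 0], [49, -101, 0], [56, -108, 0], [64, -113, 0], [72, -118, 0], [80, -123, 0], [89, -127, 0], [98, -131, 0]]
```

Request:
arm_command:
  steps:
    - [0,-9,-5,0,0]
    - [0,-17,-10,0,0]
    - [0,-24,-16,0,0]
    - [0,-32,-22,0,0]
    - [0,-39,-29,0,0]
    - [0,-45,-36,0,0]
    - [0,-51,-44,0,0]
    - [0,-56,-51,0,0]
    - [0,-61,-60,0,0]
    - [0,-66,-68,0,0]
    - [0,-70,-77,0,0]
    - [0,-73,-86,0,0]
    - [0,-76,-95,0,0]
    - [0,-78,-105,0,0]
    - [0,-79,-114,0,0]
    - [0,-80,-124,0,0]
    - [0,-81,-133,0,0]
    - [0,-80,-143,0,0]
    - [0,-80,-143,0,0]

```text
clock: 5.65
eef_pos: [553.8, -158.6, 38.5]
eef_rot: [-3.142, -0.0, 2.844]
wrist_force: [0.1, 0.5, 0.0]
finger_gap: 0.9
finger_force: 0.0
```

Run:
```python
from h import *; from cell import monitor,imaging
s=monitor.read_state(); print(s['clock'],s['eef_pos'],s['wrist_force'])
q=np.linspace(173,-173,37)[19:]; print(path(G,R_,[0]),totool(s,np.c_[path(G,R_,q),np.full(18,39)]).round().astype(int).tolist())
a=imaging.camera('scene')['img'][170:280,180:340]; w=imaging.camera('wrist')['img']
cv2.imwrite('pics/m.png',np.vstack([cv2.resize(a,(400,275),interpolation=2),cv2.resize(w,(400,300))])[...,::-1])
```

```text
5.65 [ 553.76543008 -158.56341362   38.45268712] [0.05076803 0.46771187 0.04311926]
[[ 554.58593476 -157.94524725]] [[0, -9, -1], [2, -18, -1], [4, -28, -1], [7, -37, -1], [10, -46, -1], [14, -55, -1], [18, -63, -1], [23, -71, -1], [29, -79, -1], [35, -87, -1], [41, -94, -1], [48, -100, -1], [56, -107, -1], [63, -112, -1], [71, -118, -1], [80, -122, -1], [88, -127, -1], [97, -130, -1]]
```

View pics/m.png

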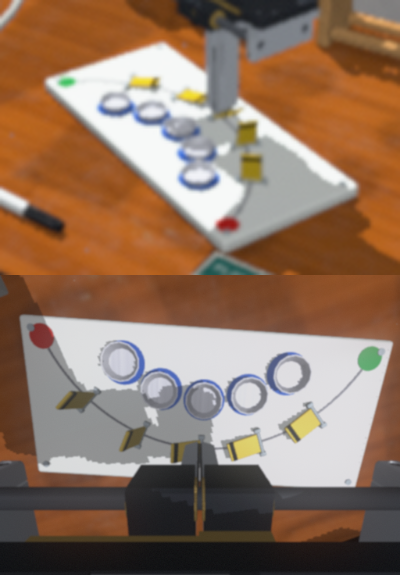

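Tabs 1 and 2 are flat ((300,425) and (245,447)), tab 3 is folding under the fingers, and the pans have not moved. Continuing to the red dot.

Request:
arm_command:
  steps:
    - [0,0,-9,0,0]
    - [0,2,-18,0,0]
    - [0,4,-28,0,0]
    - [0,7,-37,0,0]
    - [0,10,-46,0,0]
    - [0,14,-55,0,0]
    - [0,18,-63,0,0]
    - [0,23,-71,0,0]
    - [0,29,-79,0,0]
    - [0,35,-87,0,0]
    - [0,41,-94,0,0]
    - [0,48,-100,0,0]
    - [0,56,-107,0,0]
    - [0,63,-112,0,0]
    - [0,71,-118,0,0]
    - [0,80,-122,0,0]
    - [0,88,-127,0,0]
    - [0,97,-130,0,0]
    - [0,97,-130,0,0]
    - [0,97,-130,0,0]

```text
clock: 8.25
eef_pos: [423.5, -253.9, 38.5]
eef_rot: [-3.142, 0.0, 2.845]
wrist_force: [0.2, -0.5, 1.0]
finger_gap: 0.5
finger_force: 0.0
```

Request:
arm_command:
  steps:
    - [0,0,0,-20,0]
    - [0,0,0,-60,0]
    - [0,0,0,-110,0]
    - [0,0,0,-140,0]
    - [0,0,0,-140,0]
    - [0,0,0,-140,0]

```text
clock: 9.0
eef_pos: [423.0, -253.6, 177.3]
eef_rot: [3.141, -0.001, 2.845]
wrist_force: [-0.1, 0.1, 0.1]
finger_gap: 0.7
finger_force: 0.0
```

Run:
```python
from h import *; from cell import monitor,imaging
s=monitor.read_state(); print(s['clock'],s['eef_pos'],s['wrist_force'])
a=imaging.camera('scene')['img'][170:280,180:340]; w=imaging.camera('top')['img'][150:265,195:365]
cv2.imwrite('pics/e.png',np.vstack([cv2.resize(a,(400,275),interpolation=2),cv2.resize(w,(400,270),interpolation=2)])[...,::-1])
```

```text
9.0 [ 423.03144021 -253.57905305  177.32038605] [-0.09920948  0.06891862  0.09024055]
```

View pics/e.png

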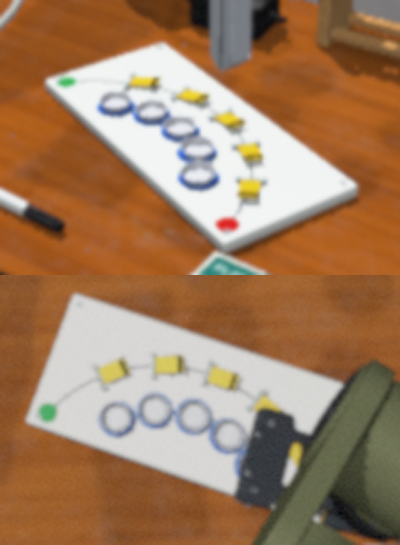

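All five tabs lie flat in the scene view ((143,82) to (250,187)), the pans sit on their discs, and the arm is clear.

```bash
python3 -c "
from cell import job
print(job.sign_off())"
```

```text
the job is handed in; nothing more can be done
None
```

The job is handed in: all five tabs were folded in order from the green dot to the red dot and look flat in the final images, the pans are still on their discs, and the arm is raised clear of the tray; sign-off returned no verdict.

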